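Find the unlocked bay of the sample station

TASK

Three of the four identical blue panels in the white sample station are locked; press lightly on the black pad of each until you find the one that rocks, its yellow lip rising. Then push that raised lip up and over with the fingertips until the panel stands upright, and leave it open. Only touch and push: pick nothing up, never force a panel, and leave everything else where it stands.

Things in the scene. Friction and masses are not known exactly. Their poses are not given: they have to be found in the camera images.
- station: White bench sample station, fixed: 195 mm deep (x), 308 wide (y), 90 high. Origin: on the bench, under the panels' common hinge line; x points from the yellow lips to the black pads, z up; faces at x = -85 and +110 mm. Four identical blue panels lie flush in its top: panel_1 at y = +111 mm, 2 at +37, 3 at -37, 4 at -111. Each bay opening: x = -63.5 to +53.5 mm, 65 mm wide.
- panel_1 (a joint): Angle of panel 1 (rad): 0 closed and flush, 1.57 upright, end stop 1.6. Every panel: a plate 114 x 62 x 6 mm, a seesaw about a hinge along the station's y, 87 mm above the bench. The tail (black pad) reaches 52 mm to the station's +x of the hinge, the lip (yellow strip) 62 mm to -x. Pressing the pad down into the bay raises the lip; pressing the lip does nothing.
- panel_2 (a joint): Angle of panel 2, as panel 1. One of the four panels is free, which one changes from run to run and cannot be seen. Its pad sinks under about 5 N; fingertips may follow it 20 mm below flush. The other three rest on hidden stops: their pads yield springily, about 1.5 mm at 12 N, 3 mm at 25 N, and come back.
- panel_3 (a joint): Angle of panel 3, as panel 1. A stiff hinge (0.05 N m) holds a free panel at any angle where it is left. Once the lip has risen (at 0.5 rad its edge is 30 mm up), push it from in front and below towards the station's +x, turning about the hinge.
- panel_4 (a joint): Angle of panel 4, as panel 1. No panel or part of the station may be loaded with more than 50 N.
- panel_1_pad (a point): Centre of the black round pad (24 mm across) on the top face of panel 1, 34 mm from the hinge line; where to press. Moves with the panel.
- panel_1_lip (a point): Middle of the edge of the yellow-striped lip of panel 1, at mid thickness, 62 mm from the hinge line. Moves with the panel.
- panel_2_pad (a point): Centre of the black round pad (24 mm across) on the top face of panel 2, 34 mm from the hinge line; where to press. Moves with the panel.
- panel_2_lip (a point): Middle of the edge of the yellow-striped lip of panel 2, at mid thickness, 62 mm from the hinge line. Moves with the panel.
- panel_3_pad (a point): Centre of the black round pad (24 mm across) on the top face of panel 3, 34 mm from the hinge line; where to press. Moves with the panel.
- panel_3_lip (a point): Middle of the edge of the yellow-striped lip of panel 3, at mid thickness, 62 mm from the hinge line. Moves with the panel.
- panel_4_pad (a point): Centre of the black round pad (24 mm across) on the top face of panel 4, 34 mm from the hinge line; where to press. Moves with the panel.
- panel_4_lip (a point): Middle of the edge of the yellow-striped lip of panel 4, at mid thickness, 62 mm from the hinge line. Moves with the panel.
- jar: Bystander, loose: small white jar, 28 mm across, 32 mm tall, standing on the station's far ledge. Origin: centre of its underside. Leave it alone.
- dish: Bystander, loose: small white dish, 38 mm across, 14 mm tall, on the station's far ledge. Origin: centre of its underside. Leave it alone.
- wash_bottle: Bystander, loose: wash bottle, 72 mm across, 225 mm tall, with a spout. Origin: centre of its underside. Leave it alone.
- tip_box_yellow: Bystander, loose: pipette-tip box with yellow lid, 89 x 124 x 90 mm. Origin: centre of its underside. Leave it alone.
- tip_box_blue: Bystander, loose: pipette-tip box with blue lid, 89 x 124 x 90 mm. Origin: centre of its underside. Leave it alone.
- tube_stand: Bystander, loose: round white stand, 90 mm across, with five thin white tubes, 85 mm tall. Origin: centre of its underside. Leave it alone.

How it is judged:
By the outcome, as a careful person would: the job done as asked, in the order asked, and still so for the second after the job is handed in, with the robot touching nothing.
It also fails if it takes over 54 s, if anything falls off the work surface, if the arm or the gripper's body presses on something with over 40 N, if the wrist force passes 120 N, or if a joint passes its speed limit or range.

ROBOT

A 6-joint arm with a two-finger parallel gripper is mounted at the origin on the work surface. World frame = base frame: x ahead of the robot, y to its left, z up, the work surface at z = 0. Lengths are in mm, angles in rad, forces in N, time in s.
With the tool pointing down it reaches from about 400 to 925 mm from the base axis. Payload 12.5 kg.
Tool frame: the origin (TCP) lies between the finger pads; the fingertips stand 25 mm ahead of it and the grasp point (between the pads) lies 6 mm ahead of it; z points along the fingers, y is the line along which they close (so a half turn about z gives the same grasp; the last joint's range is limited). The gripper opens to 95 mm and grips with 3 to 60 N. Pads are 20 mm wide; open, the fingers measure 119 mm over their backs; the gripper's body (75 mm by 180 mm) begins 59 mm behind the grasp point.
Start: joints at [-1.215, 0.491, 1.559, -0, 1.092, -0.106], TCP at [278.499, -559.538, 239.661] pointing down, gripper open.
Joint ranges: [-3.1, 3.1], [-0.84, 2.19], [0.05, 2.79], [-1.13, 4.28], [0.06, 2.93], [-2.69, 2.69]. Speed limits (rad/s): [2.22, 2.22, 2.79, 3.14, 3.14, 3.14].

INTERFACE

Orientations are given as [roll, pitch, yaw] about the fixed x, y, z axes, in that order (R = Rz(yaw) Ry(pitch) Rx(roll)).
In Python, from cell import state, read_camera, job_done, cut_out gives the robot as it stands. The module is installed in compiled form; this text tells all that it offers.
- The arm moves only by the tool jog_arm, never from a script. Its argument "motion" is a list of rows, each a list of 2 entries, a list of its own where there are three numbers: the shift along the tool's x, y, z in mm, then the turn about the tool's z in rad. A call has 1 to 5 rows; each row is the pose to reach, as a shift and turn from the pose commanded when the call began, along the tool's axes at that moment; what a row does not reach only later rows make up. A row lasts 1/10 s, in which the tool goes at most 50 mm and 8.59 degrees, less where a joint would pass 70% of its speed; a pose out of reach is approached as far as the arm can. A call with a gripper value outside its range is refused whole. "grip" is the closure, from 0 (fully open) to 1 (shut), set as the call begins (left out, the last holds). The fingers move at their own pace and stop on an object; the grip force is fixed at half the most. Time passes only in rows, so rows that repeat a pose let the fingers close. It gives the time, the measured TCP pose, the force, the opening and the grip force at its end, in the units of the state.
- state(): the state, without advancing time (a new reading comes with each control period).
- read_camera(name): name is "scene" or "top" or "wrist"; returns a dict with "img" (400x640x3 uint8, blue, green, red), "vertical_fov" (degrees; the focal length in pixels is half the picture's height over the tangent of half this angle, whatever the lens; pixels are square), "cx", "cy" (the principal point, pixels), "extrinsics" (4x4, takes a point from camera to world coordinates). Camera axes: x right, y up, looking along -z (the intrinsics and any distortion apply to the point x, -y, -z); pixel columns grow to the right and rows downward; lengths in mm; the calibration is good to about 2 mm. A picture is of the moment at which its call begins. There is no depth.
- job_done(): hands the job in; it is judged then, once.
Trained networks look in a picture, given as the dict that the camera call returned (one of the last four; its "shot" number tells which), for a name from the list of things; names that differ only in an ending like _2 or _b are one class to them, and where a whole thing is asked for, a point or a joint stands for the part that bears it (a point fixed in the world has none). Each returns a list of dicts, best first, with "p" (0 to 1); they miss things now and then, are a little off and sometimes report something else, mostly with a low value. They report only what shows in the picture. A call takes as long as a camera call.
- cut_out(name, picture): "region" (400x640 bool, what is visible of it) and "box" ([left, top, right, bottom] in pixels, round what is visible of it).
The state is a dict: "t": time; "joints": joint angles; "qvel": joint speeds; "tau": joint torques, N m; "eef_pos": TCP position; "tcp_rot": TCP orientation; "ft_force": force on the tool from outside, world axes, zero at the start; "moment": the same for the moment, N m; "opening": opening from 0.0 (shut) to 1.0 (fully open); "grip_force": force on a finger pad.
Only numpy, scipy, OpenCV 4.12 (cv2) and the standard library are available. Lean on these libraries where they do the work, as an engineer would, in place of code of your own. Each camera call takes 0.05 s, during which the arm holds its last target. There are 200 camera calls.

## Working session

There is one attempt and no reset: what is moved stays moved. The work goes in short steps, Python scripts to look and compute and a tool call to move; the robot and the scene stay as the last step left them, time stands still between calls to the robot, and variables do not carry over. Pictures are saved under pics/ and viewed, at most 10 in all, crops included, and the job is handed in when it is done.

Besides the shell and the picture viewer there is one more tool, called after "Call:" by a JSON object that holds its "method" and its "body". jog_arm: Moves the arm, as the interface text tells. Its arguments: {"type":"object","properties":{"motion":{"type":"array"},"grip":{"type":"number"}},"required":["motion"]}

```bash
mkdir -p pics; python3 - <<'E'
from cell import *
import cv2,numpy as np
np.set_printoptions(precision=3,suppress=True)
print(state())
for n in("top","scene"):
    p=read_camera(n);cv2.imwrite(f"pics/{n}0.png",p["img"])
    print(n,p["vertical_fov"],p["cx"],p["cy"],p["extrinsics"],[k for k in p])
    for o in("station","panel_1","panel_1_pad"):
        for d in cut_out(o,p):
            ys,xs=np.nonzero(d["region"]);print(o,round(d["p"],2),d["box"],xs.mean().round(1),ys.mean().round(1),len(xs))
E
```

```text
{'t': 0.0, 'joints': array([-1.215,  0.492,  1.559,  0.   ,  1.092, -0.106]), 'qvel': array([ 0.002,  0.   , -0.001,  0.001, -0.001,  0.001]), 'tau': array([  0.003, -61.264, -25.818,   0.069,   0.048,  -0.   ]), 'eef_pos': array([ 278.418, -559.312,  239.056]), 'tcp_rot': array([-3.14 , -0.   ,  0.462]), 'ft_force': array([ 0.166, -0.761,  0.461]), 'moment': array([ 0.056, -0.029,  0.017]), 'grip_force': 0.0, 'opening': 1.0010716433529583}
top 51.00245316774834 317.6821063093165 196.99693830210978 [[  -0.017    0.981   -0.196  340.095]
 [  -1.      -0.02    -0.015   -4.028]
 [  -0.019    0.195    0.981 1334.324]
 [   0.       0.       0.       1.   ]] ['img', 'vertical_fov', 'cx', 'cy', 'extrinsics', 'shot']
station 0.96 [281.1, 153.7, 388.5, 230.4] 334.7 193.7 6556
panel_1 0.84 [286.3, 172.5, 312.7, 213.5] 298.3 191.9 760
panel_1 0.81 [311.7, 179.6, 334.7, 216.1] 322.3 195.5 806
panel_1 0.79 [360.8, 180.2, 383.6, 216.4] 371.1 199.8 743
panel_1 0.67 [334.8, 178.2, 357.3, 216.8] 346.7 197.3 760
panel_1_pad 0.78 [285.6, 174.0, 311.1, 210.2] 298.3 192.1 684
scene 46.73099012018672 318.3970113777791 198.0160174771691 [[   0.492   -0.502    0.711 1480.595]
 [   0.87     0.298   -0.392 -510.851]
 [  -0.015    0.812    0.584  847.951]
 [   0.       0.       0.       1.   ]] ['img', 'vertical_fov', 'cx', 'cy', 'extrinsics', 'shot']
station 0.91 [251.5, 180.5, 383.6, 278.8] 315.6 227.6 8013
station 0.42 [259.5, 205.0, 289.8, 234.7] 273.3 219.4 601
panel_1 0.92 [282.2, 197.8, 318.4, 228.3] 299.9 213.1 628
panel_1 0.9 [257.4, 205.5, 291.3, 235.0] 274.0 220.0 626
panel_1 0.88 [310.8, 198.9, 343.2, 221.0] 325.6 206.8 541
panel_1 0.83 [333.9, 187.9, 366.3, 214.2] 350.0 200.3 534
panel_1_pad 0.88 [333.2, 184.5, 365.5, 216.0] 350.1 200.3 509
```

```bash
python3 - <<'E'
import cv2,numpy as np
a=cv2.imread("pics/top0.png")[130:280,220:460];b=cv2.imread("pics/scene0.png")
a=cv2.resize(a,None,fx=2.8,fy=2.0) if 0 else cv2.resize(a,(480,300),interpolation=cv2.INTER_CUBIC)
b=cv2.resize(b[150:300,200:440],(480,300),interpolation=cv2.INTER_CUBIC)
cv2.imwrite("pics/ab0.png",np.vstack([a,b]))
E
```

```text
(no output)
```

View pics/ab0.png

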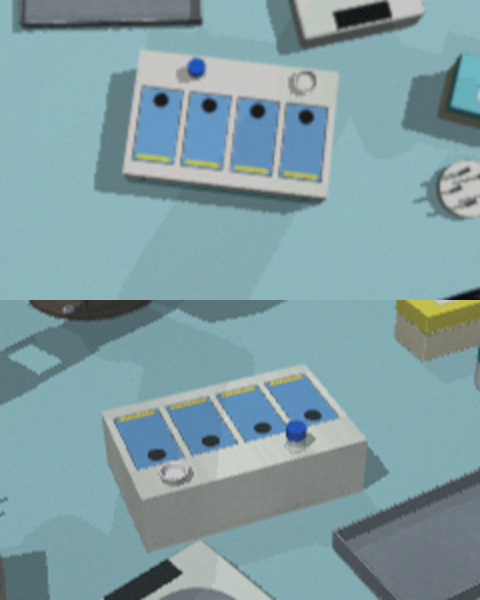

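View pics/top0.png

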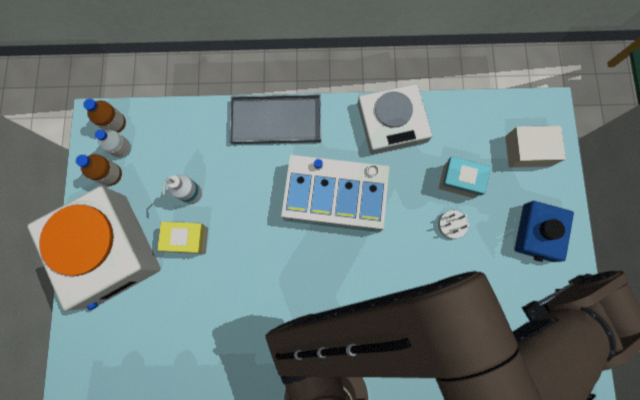

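The top view shows the station at about (335,193), with the lips (yellow) toward the robot and the pads away from it. Panel 1 is on the left. The jar at (318,164) and dish at (371,171) are on the far ledge. Next I measure the pads and lips by colour.

```bash
cat > h.py <<'E'
import cv2,numpy as np
from cell import *
np.set_printoptions(precision=3,suppress=True)
def ray(p,uv,z):
    f=200/np.tan(np.radians(p["vertical_fov"])/2);E=p["extrinsics"]
    d=E[:3,:3]@np.array([(uv[0]-p["cx"])/f,-(uv[1]-p["cy"])/f,-1]);c=E[:3,3]
    return (c+d*(z-c[2])/d[2])[:2]
def rigid(A,B):
    a,b=A-A.mean(0),B-B.mean(0)
    th=np.arctan2((a[:,0]*b[:,1]-a[:,1]*b[:,0]).sum(),(a*b).sum())
    R=np.array([[np.cos(th),-np.sin(th)],[np.sin(th),np.cos(th)]]);t=B.mean(0)-R@A.mean(0)
    return th,t,B-(A@R.T+t)
def blobs(m,x0,y0,k=4):
    n,_,s,c=cv2.connectedComponentsWithStats(m.astype(np.uint8));o=np.argsort(-s[1:,4])[:k]+1
    return sorted([(c[i][0]+x0,c[i][1]+y0,s[i,4]) for i in o])
E
python3 - <<'E'
from h import *
p=read_camera("top");x0,y0,x1,y1=284,172,388,232
I=p["img"][y0:y1,x0:x1].astype(int);b,g,r=I[...,0],I[...,1],I[...,2]
P=blobs(I.max(2)<95,x0,y0);Y=blobs((r-b>40)&(g>100),x0,y0);print(P,Y)
ys=[111,37,-37,-111]
A=np.array([[34,y] for y in ys]+[[-56,y] for y in ys],float)
B=np.array([ray(p,q[:2],90) for q in P+Y]);print(B)
print(rigid(A,B));print(rigid(A[:4],B[:4])[:2])
for d in cut_out("jar",p)+cut_out("dish",p): print(d["p"],d["box"])
E
```

```text
[(np.float64(324.2285714285714), np.float64(182.42857142857142), np.int32(35)), (np.float64(334.84188034188037), np.float64(224.78632478632477), np.int32(234)), (np.float64(348.4054054054054), np.float64(185.16216216216216), np.int32(37)), (np.float64(372.71794871794873), np.float64(188.1025641025641), np.int32(39))] [(np.float64(296.0), np.float64(208.32142857142856), np.int32(28)), (np.float64(320.14814814814815), np.float64(211.1851851851852), np.int32(27)), (np.float64(344.9259259259259), np.float64(214.14814814814815), np.int32(27)), (np.float64(369.3333333333333), np.float64(217.07407407407408), np.int32(27))]
[[ 633.157   -5.388]
 [ 502.7    -34.479]
 [ 623.067  -78.676]
 [ 612.375 -151.992]
 [ 554.871   81.236]
 [ 544.684    8.635]
 [ 534.208  -65.487]
 [ 523.919 -138.135]]
(np.float64(-0.1585427877961809), array([576.985, -49.772]), array([[   5.075,  -59.856],
       [-113.699,  -15.874],
       [  18.35 ,   13.001],
       [  19.341,   12.756],
       [  15.659,   12.559],
       [  17.155,   13.03 ],
       [  18.363,   11.98 ],
       [  19.756,   12.404]]))
(np.float64(0.11930221971574725), array([559.066, -71.68 ]))
0.52 [311.9, 156.2, 324.7, 169.8]
0.41 [366.3, 163.1, 380.4, 175.8]
```

Call:
{"method": "jog_arm", "body": {"motion": [[[45,-20,0],0.12],[[90,-40,0],0.24],[[135,-60,0],0.36],[[180,-80,0],0.48],[[225,-100,0],0.6]], "grip": 1}}

```text
t: 1.05
eef_pos: [436.3, -368.2, 239.9]
tcp_rot: [3.141, -0.0, -0.143]
ft_force: [1.0, -1.2, 0.5]
opening: 0.634
grip_force: 0.0
```

Call:
{"method": "jog_arm", "body": {"motion": [[[25,-40,0],0],[[50,-80,0],0],[[75,-120,0],0],[[95,-160,0],0],[[115,-200,0],0]]}}

```text
t: 1.55
eef_pos: [577.8, -185.8, 239.7]
tcp_rot: [3.141, -0.0, -0.138]
ft_force: [0.6, -1.1, 0.1]
opening: 0.216
grip_force: 0.0
```

Call:
{"method": "jog_arm", "body": {"motion": [[[29,-40,20],0],[[29,-40,50],0],[[29,-40,80],0],[[29,-40,100],0],[[29,-40,100],0]]}}

```text
t: 2.05
eef_pos: [610.0, -151.4, 137.0]
tcp_rot: [-3.141, 0.005, -0.138]
ft_force: [-0.2, -0.0, 1.0]
opening: 0.004
grip_force: 0.0
```

```bash
python3 - <<'E'
from h import *
p=read_camera("wrist");w=p["img"];s=state();print(s["t"],s["eef_pos"],s["opening"],s["ft_force"])
q=read_camera("scene");cv2.imwrite("pics/w1.png",np.hstack([cv2.resize(w,(480,300)),cv2.resize(q["img"][140:300,200:400],(320,256))[:,:].copy() if 0 else cv2.resize(q["img"][130:290,230:400],(319,300))]))
E
```

```text
2.1 [ 610.799 -151.748  138.909] 0.003320414138453759 [ 0.26  -0.031  0.864]
```

View pics/w1.png

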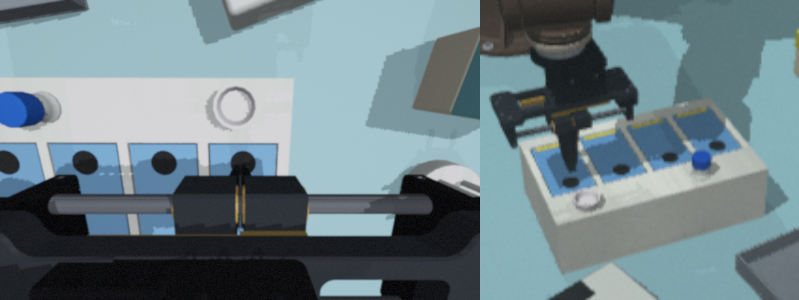

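The fingertips are right over pad 4 (wrist picture, about (243,160)). I'll press it lightly.

Call:
{"method": "jog_arm", "body": {"motion": [[[2,0,12],0],[[2,0,20],0],[[2,0,23],0],[[2,0,25],0],[[2,0,26],0]]}}

```text
t: 2.65
eef_pos: [613.0, -152.2, 113.8]
tcp_rot: [3.141, -0.0, -0.138]
ft_force: [-0.9, 0.1, 2.9]
opening: -0.0
grip_force: 1.3
```

Call:
{"method": "jog_arm", "body": {"motion": [[[0,0,0],0],[[0,0,0],0]]}}

```text
t: 2.85
eef_pos: [613.1, -152.2, 113.8]
tcp_rot: [3.141, -0.0, -0.138]
ft_force: [0.2, 0.0, 1.2]
opening: 0.003
grip_force: 0.3
```

Call:
{"method": "jog_arm", "body": {"motion": [[[0,0,1],0],[[0,0,2],0],[[0,0,2],0]]}}

```text
t: 3.15
eef_pos: [613.2, -152.2, 111.7]
tcp_rot: [3.141, -0.0, -0.138]
ft_force: [-0.6, 0.1, 2.5]
opening: 0.006
grip_force: 1.1
```

Call:
{"method": "jog_arm", "body": {"motion": [[[0,0,1],0],[[0,0,2],0],[[0,0,2],0]]}}

```text
t: 3.45
eef_pos: [613.1, -152.2, 109.5]
tcp_rot: [3.142, -0.0, -0.138]
ft_force: [0.8, 0.1, 1.8]
opening: 0.007
grip_force: 1.0
```

Call:
{"method": "jog_arm", "body": {"motion": [[[0,0,1.5],0],[[0,0,3],0],[[0,0,4],0],[[0,0,4],0]]}}

```text
t: 3.85
eef_pos: [613.0, -152.2, 105.4]
tcp_rot: [3.142, 0.0, -0.138]
ft_force: [-0.8, -0.8, 1.2]
opening: 0.005
grip_force: 0.8
```

```bash
python3 - <<'E'
from h import *
p=read_camera("wrist");w=p["img"];q=read_camera("scene")
cv2.imwrite("pics/w2.png",np.hstack([cv2.resize(w,(480,300)),cv2.resize(q["img"][180:260,235:320],(319,300),interpolation=cv2.INTER_CUBIC)]))
E
```

```text
(no output)
```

View pics/w2.png

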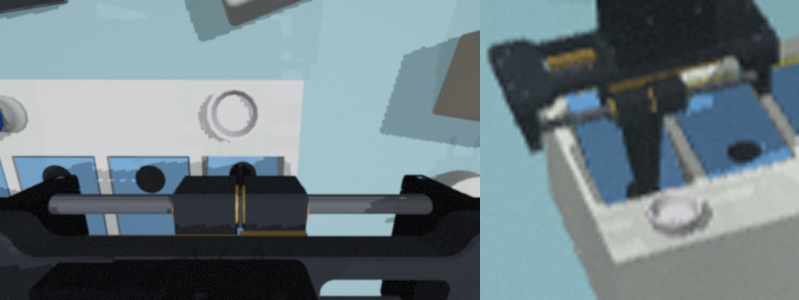

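Panel 4's pad sinks 10 mm at only about 2 N, so it is the free one. I'll follow it to 19 mm.

Call:
{"method": "jog_arm", "body": {"motion": [[[0,0,2],0],[[0,0,4],0],[[0,0,6],0],[[0,0,8],0],[[0,0,9],0]]}}

```text
t: 4.45
eef_pos: [613.0, -152.2, 96.4]
tcp_rot: [3.142, 0.0, -0.138]
ft_force: [-0.2, 0.2, 2.5]
opening: 0.004
grip_force: 1.0
```

Call:
{"method": "jog_arm", "body": {"motion": [[[0,0,0],0]]}}

```text
t: 4.55
eef_pos: [613.0, -152.2, 96.4]
tcp_rot: [3.142, 0.0, -0.138]
ft_force: [0.5, 0.6, 1.2]
opening: 0.006
grip_force: 0.6
```

Call:
{"method": "jog_arm", "body": {"motion": [[[0,0,-20],0],[[0,0,-60],0],[[0,0,-100],0],[[0,0,-110],0],[[0,0,-110],0]]}}

```text
t: 5.05
eef_pos: [613.3, -152.2, 208.0]
tcp_rot: [3.141, -0.003, -0.138]
ft_force: [0.1, 0.0, -0.5]
opening: 0.003
grip_force: 0.0
```

Call:
{"method": "jog_arm", "body": {"motion": [[[-40,0,0],0],[[-80,0,0],0],[[-120,0,0],0],[[-125,0,0],0],[[-125,0,0],0]]}}

```text
t: 5.55
eef_pos: [488.5, -134.8, 205.8]
tcp_rot: [-3.141, 0.002, -0.139]
ft_force: [0.5, -0.2, 0.1]
opening: 0.005
grip_force: 0.0
```

```bash
python3 - <<'E'
from h import *
p=read_camera("wrist");w=p["img"];q=read_camera("scene");s=state();print(s["t"],s["eef_pos"],s["tcp_rot"],s["ft_force"])
d=s["eef_pos"][:2]-[594.7,-36.7];c,n=np.cos(-.142),np.sin(-.142);print("station xy",c*d[0]+n*d[1],-n*d[0]+c*d[1])
cv2.imwrite("pics/w3.png",np.hstack([cv2.resize(w,(480,300)),cv2.resize(q["img"][160:260,235:341],(319,300),interpolation=cv2.INTER_CUBIC)]))
E
```

```text
5.65 [ 489.989 -135.19   205.968] [-3.142  0.    -0.138] [ 0.235 -0.127  0.019]
station xy -89.71859835716893 -112.31762537535404
```

View pics/w3.png

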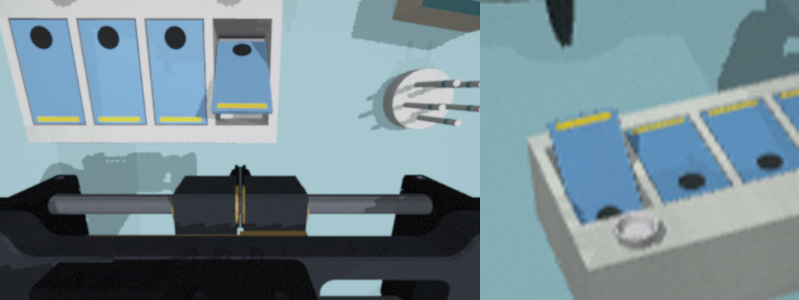

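Panel 4 stays tilted, with its lip raised (wrist picture, about (242,107)). The fingers are in front of it and centred. I'll lower them in front of the lip, then push along the arc.

Call:
{"method": "jog_arm", "body": {"motion": [[[0,0,30],0],[[0,0,60],0],[[0,0,80],0],[[0,0,80],0]]}}

```text
t: 6.05
eef_pos: [489.1, -134.7, 123.8]
tcp_rot: [-3.14, 0.005, -0.138]
ft_force: [0.6, 1.0, 0.1]
opening: 0.003
grip_force: 0.0
```

Call:
{"method": "jog_arm", "body": {"motion": [[[8,0,0],0],[[16,0,0],0],[[22,0,0],0],[[27,0,0],0],[[31,0,-4],0]]}}

```text
t: 6.55
eef_pos: [520.4, -139.2, 130.8]
tcp_rot: [3.142, -0.0, -0.138]
ft_force: [-0.5, -0.6, -0.4]
opening: 0.001
grip_force: 0.0
```

Call:
{"method": "jog_arm", "body": {"motion": [[[3.5,0,-5],0],[[8,0,-9],0],[[13,0,-13],0],[[18,0,-16],0],[[23,0,-19],0]]}}

```text
t: 7.05
eef_pos: [543.1, -142.4, 150.0]
tcp_rot: [3.141, -0.0, -0.138]
ft_force: [-1.1, 0.3, 0.4]
opening: 0.001
grip_force: 0.7
```

Call:
{"method": "jog_arm", "body": {"motion": [[[4,0,-1.5],0],[[8,0,-2.5],0],[[12,0,-3.5],0],[[14,0,-4],0],[[14,0,-4],0]]}}

```text
t: 7.55
eef_pos: [556.9, -144.4, 153.6]
tcp_rot: [3.141, -0.0, -0.138]
ft_force: [-1.2, -0.9, -0.1]
opening: 0.003
grip_force: 0.0
```

```bash
python3 - <<'E'
from h import *
p=read_camera("wrist");w=p["img"];q=read_camera("scene");s=state();print(s["t"],s["eef_pos"],s["tcp_rot"],s["ft_force"])
d=s["eef_pos"][:2]-[594.7,-36.7];c,n=np.cos(-.142),np.sin(-.142);print("station xy",c*d[0]+n*d[1],-n*d[0]+c*d[1])
cv2.imwrite("pics/w4.png",np.hstack([cv2.resize(w,(480,300)),cv2.resize(q["img"][150:250,235:341],(319,300),interpolation=cv2.INTER_CUBIC)]))
E
```

```text
7.65 [ 556.613 -144.321  153.5  ] [ 3.142 -0.    -0.138] [-0.219  0.376  1.013]
station xy -22.472330783696712 -111.9281152686654
```

View pics/w4.png

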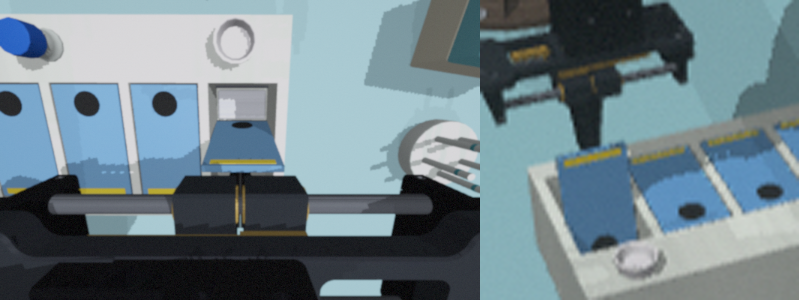

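The panel rises with the push: yellow strip at scene pixel about (272.5,202.7). I'll work out its angle from that.

```bash
cat >> h.py <<'E'
def proj(p,X):
    f=200/np.tan(np.radians(p["vertical_fov"])/2);E=p["extrinsics"];c=E[:3,:3].T@(X-E[:3,3])
    return np.array([p["cx"]+f*c[0]/-c[2],p["cy"]-f*c[1]/-c[2]])
def W(x,y,z):
    c,n=np.cos(-.142),np.sin(-.142);return np.array([594.7+c*x-n*y,-36.7+n*x+c*y,z])
def pt(th,l,y=-111,t=3):  # top-face point, l towards the lip
    return W(-l*np.cos(th)+t*np.sin(th),y,87+l*np.sin(th)+t*np.cos(th))
def fit():
    for n in("scene","wrist"):
        p=read_camera(n)
        for th in np.arange(.6,1.65,.1): print(n,round(th,1),"lip",proj(p,pt(th,56)),"pad",proj(p,pt(th,-34)))
        I=p["img"].astype(int);m=(I[...,2]-I[...,0]>50)&(I[...,1]>110)
        print([tuple(np.round(b,1)) for b in blobs(m,0,0,7)])
E
python3 -c "
from h import *
fit()"
```

```text
scene 0.6 lip [269.037 199.843] pad [278.549 230.858]
scene 0.7 lip [269.298 199.283] pad [278.414 231.294]
scene 0.8 lip [269.616 198.919] pad [278.243 231.607]
scene 0.9 lip [269.989 198.756] pad [278.038 231.796]
scene 1.0 lip [270.413 198.799] pad [277.802 231.859]
scene 1.1 lip [270.885 199.049] pad [277.537 231.798]
scene 1.2 lip [271.401 199.507] pad [277.246 231.613]
scene 1.3 lip [271.955 200.171] pad [276.933 231.307]
scene 1.4 lip [272.543 201.037] pad [276.599 230.885]
scene 1.5 lip [273.158 202.097] pad [276.25  230.351]
scene 1.6 lip [273.795 203.342] pad [275.887 229.711]
[(np.float64(272.0), np.float64(202.0), np.float64(31.0)), (np.float64(296.5), np.float64(200.8), np.float64(10.0)), (np.float64(320.5), np.float64(195.0), np.float64(8.0)), (np.float64(389.7), np.float64(55.5), np.float64(47.0)), (np.float64(420.6), np.float64(152.4), np.float64(748.0)), (np.float64(428.3), np.float64(54.6), np.float64(11.0)), (np.float64(459.0), np.float64(93.4), np.float64(7.0))]
wrist 0.6 lip [317.086 261.443] pad [317.74  144.918]
wrist 0.7 lip [317.032 259.457] pad [317.762 146.
[... 201 characters left out ...]
d [317.821 157.975]
wrist 1.2 lip [316.827 234.827] pad [317.829 161.279]
wrist 1.3 lip [316.807 227.071] pad [317.834 164.746]
wrist 1.4 lip [316.796 218.542] pad [317.837 168.349]
wrist 1.5 lip [316.794 209.372] pad [317.836 172.062]
wrist 1.6 lip [316.802 199.727] pad [317.834 175.86 ]
[(np.float64(19.8), np.float64(253.2), np.float64(117.0)), (np.float64(136.8), np.float64(254.0), np.float64(414.0)), (np.float64(215.1), np.float64(253.9), np.float64(244.0)), (np.float64(315.4), np.float64(279.9), np.float64(113.0)), (np.float64(323.0), np.float64(214.9), np.float64(441.0)), (np.float64(324.5), np.float64(276.6), np.float64(26.0)), (np.float64(410.4), np.float64(281.1), np.float64(14.0))]
```

Both views give about 1.4 rad, as planned, so about 10.5 mm remains.

Call:
{"method": "jog_arm", "body": {"motion": [[[3,0,-0.5],0],[[6,0,-1],0],[[9,0,-1],0],[[10.5,0,-1],0],[[10.5,0,-1],0]]}}

```text
t: 8.25
eef_pos: [567.3, -145.8, 154.6]
tcp_rot: [3.141, -0.0, -0.138]
ft_force: [0.8, 0.6, -0.1]
opening: 0.005
grip_force: 0.0
```

```bash
python3 -c "
from h import *
fit();print(state()['ft_force'])" | grep -v ' [01]\.[0-3] '
```

```text
scene 0.6 lip [269.037 199.843] pad [278.549 230.858]
scene 0.7 lip [269.298 199.283] pad [278.414 231.294]
scene 0.8 lip [269.616 198.919] pad [278.243 231.607]
scene 0.9 lip [269.989 198.756] pad [278.038 231.796]
scene 1.4 lip [272.543 201.037] pad [276.599 230.885]
scene 1.5 lip [273.158 202.097] pad [276.25  230.351]
scene 1.6 lip [273.795 203.342] pad [275.887 229.711]
[(np.float64(273.0), np.float64(204.0), np.float64(27.0)), (np.float64(296.5), np.float64(200.8), np.float64(10.0)), (np.float64(389.7), np.float64(55.5), np.float64(47.0)), (np.float64(401.8), np.float64(59.2), np.float64(4.0)), (np.float64(420.6), np.float64(152.3), np.float64(750.0)), (np.float64(426.3), np.float64(55.1), np.float64(16.0)), (np.float64(459.0), np.float64(93.4), np.float64(7.0))]
wrist 0.6 lip [317.13  274.854] pad [317.769 158.423]
wrist 0.7 lip [317.078 273.254] pad [317.79 160.25]
wrist 0.8 lip [317.03  270.714] pad [317.808 162.397]
wrist 0.9 lip [316.986 267.199] pad [317.823 164.836]
wrist 1.4 lip [316.86  235.314] pad [317.859 180.375]
wrist 1.5 lip [316.86  226.527] pad [317.859 183.961]
wrist 1.6 lip [316.869 217.224] pad [317.856 187.647]
[(np.float64(315.2), np.float64(260.3), np.float64(18.0)), (np.float64(315.4), np.float64(283.2), np.float64(96.0)), (np.float64(324.6), np.float64(276.3), np.float64(26.0)), (np.float64(325.0), np.float64(267.0), np.float64(1.0)), (np.float64(326.4), np.float64(216.3), np.float64(303.0)), (np.float64(410.4), np.float64(281.1), np.float64(14.0))]
[-0.51   0.282 -0.517]
```

The angle is about 1.57 rad. I'll nudge gently toward the end stop, watching the force.

Call:
{"method": "jog_arm", "body": {"motion": [[[0.5,0,0],0],[[1,0,0],0],[[1,0,0],0]]}}

```text
t: 8.65
eef_pos: [567.9, -145.9, 154.7]
tcp_rot: [3.142, 0.0, -0.138]
ft_force: [-1.2, -0.1, 0.2]
opening: 0.008
grip_force: 0.5
```

Call:
{"method": "jog_arm", "body": {"motion": [[[-8,0,0],0],[[-30,0,0],0],[[-65,0,0],0],[[-90,0,-15],0],[[-110,0,-40],0]]}}

```text
t: 9.15
eef_pos: [456.6, -130.1, 194.0]
tcp_rot: [-3.141, 0.003, -0.138]
ft_force: [-0.3, 0.3, 1.0]
opening: 0.008
grip_force: 0.0
```

```bash
python3 - <<'E'
from h import *
fit()
p=read_camera("wrist");q=read_camera("scene");s=state();print(s["t"],s["eef_pos"],s["ft_force"])
cv2.imwrite("pics/w5.png",np.hstack([cv2.resize(p["img"],(480,300)),cv2.resize(q["img"][150:250,235:341],(319,300),interpolation=cv2.INTER_CUBIC)]))
E
```

```text
scene 0.6 lip [269.037 199.843] pad [278.549 230.858]
scene 0.7 lip [269.298 199.283] pad [278.414 231.294]
scene 0.8 lip [269.616 198.919] pad [278.243 231.607]
scene 0.9 lip [269.989 198.756] pad [278.038 231.796]
scene 1.0 lip [270.413 198.799] pad [277.802 231.859]
scene 1.1 lip [270.885 199.049] pad [277.537 231.798]
scene 1.2 lip [271.401 199.507] pad [277.246 231.613]
scene 1.3 lip [271.955 200.171] pad [276.933 231.307]
scene 1.4 lip [272.543 201.037] pad [276.599 230.885]
scene 1.5 lip [273.158 202.097] pad [276.25  230.351]
scene 1.6 lip [273.795 203.342] pad [275.887 229.711]
[(np.float64(273.5), np.float64(204.0), np.float64(26.0)), (np.float64(293.9), np.float64(201.2), np.float64(24.0)), (np.float64(318.1), np.float64(195.4), np.float64(21.0)), (np.float64(342.0), np.float64(189.7), np.float64(22.0)), (np.float64(389.9), np.float64(55.5), np.float64(44.0)), (np.float64(420.7), np.float64(152.4), np.float64(744.0)), (np.float64(428.0), np.float64(54.6), np.float64(9.0))]
wrist 0.6 lip [317.587 107.953] pad [318.124  19.4  ]
wrist 0.7 lip [317.553 102.393] pad [318.137  2
[... 259 characters left out ...]
[318.172  42.907]
wrist 1.3 lip [317.434  53.421] pad [318.173  47.086]
wrist 1.4 lip [317.434  43.542] pad [318.172  51.256]
wrist 1.5 lip [317.44   33.566] pad [318.169  55.391]
wrist 1.6 lip [317.454  23.679] pad [318.164  59.463]
[(np.float64(61.9), np.float64(121.0), np.float64(406.0)), (np.float64(148.6), np.float64(121.0), np.float64(404.0)), (np.float64(229.5), np.float64(281.3), np.float64(11.0)), (np.float64(234.9), np.float64(121.4), np.float64(361.0)), (np.float64(315.4), np.float64(276.8), np.float64(124.0)), (np.float64(324.5), np.float64(275.5), np.float64(19.0)), (np.float64(410.4), np.float64(281.3), np.float64(13.0))]
9.35 [ 459.195 -130.889  194.981] [ 0.858 -0.418 -0.691]
```

View pics/w5.png

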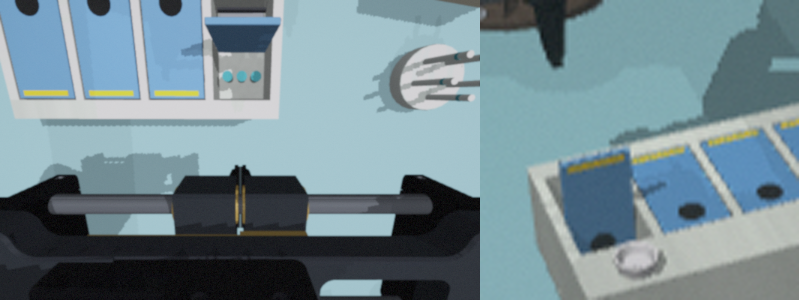

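Panel 4 stands upright (wrist picture about (243,35)). The other panels are flush, the dish hasn't moved, and the arm is clear.

```bash
python3 -c "
from cell import *
print(job_done())"
```

```text
the job is handed in; nothing more can be done
None
```

Panel 4 was the free one and the first I pressed, so I never touched the other three; I pushed its lip over until it stood upright (about 1.57 rad by camera), left it open with the arm clear, and handed the job in after about 9.4 s, with forces at the readings staying below 3 N.

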